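# Find the weighted tin on the pivot balance and clip it into its bay

## Task

One of the two blue tins holds the brass slug that will weight the sheep's feet. Without lifting them, slide each tin off its ledge onto the middle of the balance pan behind it and let the balance tip with nothing touching the tins; then gently push the tin on the side that drops straight on, off the pan, until it snaps past the spring clips fully home in the bay behind, and leave the other tin on its pan. Do not disturb the spool, the glue stick or the colour cards.

Things in the scene. Friction and masses are not known exactly. Their poses are not given: they have to be found in the camera images.
- balance: fixed wooden balance base, 226 x 310 x 12 mm; origin on the table under the middle of the pivot. x runs from the ledges over the pans to the bays (roughly away from the robot), y to its left, z up. Left lane at y +120 mm, right lane at y -120 mm; in each, one behind the other along x: ledge, pan, bay. A red-tipped brass pointer stands on the pivot, to z 130 mm.
- beam (a joint): tilt of the beam about the balance's x, rad: 0 level, positive: left pan up, right pan down; stops at -0.06 and +0.06, pans then 7 mm up or down. Empty, a weak spring levels it. One tin alone, or the heavier of two, takes it to the stop within a second. A raised pan is about level with the ledge, a lowered one 15 mm below it and 1 mm above the bay floor; it rises when its tin leaves.
- ledge_left (a point): rear end of the left loading ledge's top, middle of the lane (x -34, y 120, z 68 mm on the balance). The ledge runs 88 mm forward from here, is open at its front end and has side rails 9 mm high and 49 mm apart, so a tin can only travel along x
- ledge_right (a point): the same on the right ledge (x -34, y -120, z 68 mm on the balance)
- pan_left (a point): middle of the left pan's floor (aluminium, x -32 to 32 mm, floor at z 60 mm on the balance when level; side rails 9 mm high and 50 mm apart, open to front and back); moves with the beam
- pan_right (a point): middle of the right pan's floor, likewise
- clips_left (a point): on the left bay's floor midway between its two sprung clip rollers (x 51.5 mm on the balance). Rollers: 8 mm diameter, 8 to 32 mm above the floor, 36 mm apart. A tin meets them with its centre 14 mm before this point; passing takes about 4 to 10 N (push 20 to 30 mm above the floor or the tin tips); 5 mm beyond this point they begin to snap it home
- clips_right (a point): the same in the right bay
- bay_left (a point): on the left bay's cork floor, where the centre of a tin's underside lies when home against the back wall (x 69, y 120, z 52 mm on the balance). The bay runs from x 34 to the back wall, 30 mm high, at x 91 mm; side cheeks 18 mm high, 49 mm apart
- bay_right (a point): the same in the right bay (x 69, y -120, z 52 mm on the balance)
- pad_left: cork floor of the left bay; its origin is level with the top of the cork but on the pivot line (x 0, y 120, z 52 mm on the balance); the cork lies at x 34 to 90 mm
- pad_right: cork floor of the right bay, likewise at y -120 mm
- box_left: closed round tin, blue with a bare metal lid, 44 mm diameter, 38 mm tall; the two look alike. One holds a brass slug (whole tin 150 to 230 g), the other only a wooden blank (40 to 60 g); which is which varies, unseen. Origin: centre of its underside, z up. Starts on the left loading ledge, centre at x -92 to -70 mm on the balance.
- box_right: closed round tin, blue with a bare metal lid, 44 mm diameter, 38 mm tall; the two look alike. One holds a brass slug (whole tin 150 to 230 g), the other only a wooden blank (40 to 60 g); which is which varies, unseen. Origin: centre of its underside, z up. Starts on the right loading ledge, centre at x -92 to -70 mm on the balance.
- thread_spool: bystander: wooden spool of grey thread, 28 mm diameter, 40 mm tall, standing on the table left of the balance; origin: centre of its underside
- glue_stick: bystander: glue stick, white with orange cap, 25 mm diameter, 94 mm tall, standing on the table right of the balance; origin: centre of its underside
- swatch_pack: bystander: pack of colour cards, 72 x 52 x 9 mm, flat on the table between robot and balance; origin: centre of its underside
There are look-alikes about, which are no part of the job. Leave any pink look-alike of the box_right alone. What is shaped like the box_left but purple is not meant.

How it is judged (in metres and radians):
On the way:
1. both tins stand on their pans (within 14 mm of the middle), untouched by the robot, and the balance has tipped to one side (horizontal distance between box_left and pan_left below 0.014 m and z of box_left in the frame of pan_left between -0.004 and 0.006 m and horizontal distance between box_right and pan_right below 0.014 m and z of box_right in the frame of pan_right between -0.004 and 0.006 m and (value of joint beam above 0.045 rad or value of joint beam below -0.045 rad) and contact force between each of the arm, the fingers and box_left below 0.1 N and contact force between each of the arm, the fingers and box_right below 0.1 N), for 0.4 s.
At the end, for the whole second after the job is handed in: The heavier tin is home in the bay behind its pan (within 6 mm of the home point, upright within 0.06 rad, more than 0.75 N on the cork, which only the tin with the slug gives); the lighter tin stands on its own pan within 18 mm of its middle; both at rest (((horizontal distance between box_left and bay_left below 0.006 m and contact force between box_left and pad_left above 0.75 N and angle between box_left's own z axis and vertical below 0.06 rad and linear speed of each of box_left, box_right below 0.02 m/s and horizontal distance between box_right and pan_right below 0.018 m and z of box_right in the frame of pan_right between -0.004 and 0.006 m) or (horizontal distance between box_right and bay_right below 0.006 m and contact force between box_right and pad_right above 0.75 N and angle between box_right's own z axis and vertical below 0.06 rad and linear speed of each of box_right, box_left below 0.02 m/s and horizontal distance between box_left and pan_left below 0.018 m and z of box_left in the frame of pan_left between -0.004 and 0.006 m))); the robot touches nothing.
It fails at once if a tin is lifted (its underside's centre more than 22 mm above the ledge top) (z of any of box_left, box_right in the frame of balance above 0.09 m).
It fails at once if a tin is knocked off the balance (height (world z) of any of box_left, box_right below 0.035 m).
It fails at once if a tin is pushed harder than 25 N (contact force between the fingers and box_left above 25 N or contact force between the fingers and box_right above 25 N).
It fails at once if the spool, the glue stick or the colour cards are moved more than 30 mm (distance of any of thread_spool, glue_stick, swatch_pack from where it was at the start of the episode above 0.03 m).
It also fails if it takes over 58 s, if anything falls off the work surface, if the arm or the gripper's body presses on something with over 40 N, if the wrist force passes 120 N, or if a joint passes its speed limit or range.

## Robot

A 6-joint arm with a two-finger parallel gripper is mounted at the origin on the work surface; the furniture and walls round the work are solid. World frame = base frame: x ahead of the robot, y to its left, z up, the work surface at z = 0. Lengths are in mm, angles in rad, forces in N, time in s.
With the tool pointing down it reaches from about 325 to 850 mm from the base axis. Payload 15.5 kg.
Tool frame: the origin (TCP) lies at the very end of the fingers, on their centre line; the grasp point (between the pads) lies 19 mm behind it (ctrl.pinch_z is the distance from the TCP to the grasp point, in mm); z points along the fingers, y is the line along which they close (so a half turn about z gives the same grasp; the last joint's range is limited). The gripper opens to 91 mm and grips with 3 to 60 N. Pads are 32 mm wide; open, the fingers measure 118 mm over their backs; the gripper's body (76 mm by 178 mm) begins 60 mm behind the grasp point.
Start: joints at [-0.096, 0.494, 1.345, -0, 1.302, -0.096], TCP at [625.001, 0.003, 213.915] pointing down, gripper open.
Joint ranges: [-2.91, 2.91], [-0.82, 2.16], [0.22, 2.67], [-1.22, 4.37], [0.12, 2.79], [-3.08, 3.08]. Speed limits (rad/s): [1.89, 1.89, 2.57, 3.01, 3.01, 3.01].

## Interface

Orientations are given as a unit quaternion [w, x, y, z].
In Python, from rig import ctrl, imaging, ticket gives the robot as it stands. The module is installed in compiled form; this text tells all that it offers.
- The arm moves only by the tool move_arm, never from a script. Its argument "commands" is a list of rows, each an object of numbers: "wx", "wy", "wz": the turn, a rotation vector about the tool's x, y, z in degrees; "x", "y", "z": the shift along the tool's x, y, z in m; "gripper": the gripper's target within -1 to 1 (fully open at 1, half-way at 0, shut at -1). In form: [{"wx": .., "wy": .., "wz": .., "x": .., "y": .., "z": .., "gripper": ..}, ...]. A call has 1 to 12 rows; each row is the pose to reach, as a shift and turn from the pose commanded when the call began, along the tool's axes at that moment; what a row does not reach only later rows make up. A row lasts 1/12 s, in which the tool goes at most 41.7 mm and 7.16 degrees, less where a joint would pass 70% of its speed; a pose out of reach is approached as far as the arm can. A call with a gripper value outside its range is refused whole. The fingers move at their own pace and stop on an object; the grip force is fixed at half the most. Time passes only in rows, so rows that repeat a pose let the fingers close. It gives the time, the measured TCP pose, the force, the opening and the grip force at its end, in the units of the state.
- ctrl.get_state(): the state, without advancing time (a new reading comes with each control period).
- imaging.grab_frame(name): name is "scene" or "side" or "wrist"; returns a dict with "frame" (420x560x3 uint8, red, green, blue), "z_map" (420x560 float32, mm along the optical axis (not along the pixel's ray), 0 where there is no reading), "camera_matrix" (3x3 intrinsics, pixels), "D" ([k1, k2, p1, p2, k3] as OpenCV has them; the pictures are not rectified), "cam_to_world" (4x4, takes a point from camera to world coordinates). Camera axes: x right, y down, z forward; pixel columns grow to the right and rows downward; lengths in mm; the calibration is good to about 2 mm. A picture is of the moment at which its call begins.
- ticket.job_done(): hands the job in; it is judged then, once.
The state is a dict: "clock": time; "joint_positions": joint angles; "qvel": joint speeds; "joint_efforts": joint torques, N m; "tool_pos": TCP position; "tool_rot": TCP orientation; "contact_force": force on the tool from outside, world axes, zero at the start; "torque": the same for the moment, N m; "finger_gap": opening from 0.0 (shut) to 1.0 (fully open); "gripper_force": force on a finger pad.
Only numpy, scipy, OpenCV 4.12 (cv2) and the standard library are available. Lean on these libraries where they do the work, as an engineer would, in place of code of your own. Each camera call takes 0.05 s, during which the arm holds its last target. There are 200 camera calls.

## Working session

There is one attempt and no reset: what is moved stays moved. The work goes in short steps, Python scripts to look and compute and a tool call to move; the robot and the scene stay as the last step left them, time stands still between calls to the robot, and variables do not carry over. Pictures are saved under pics/ and viewed, at most 10 in all, crops included, and the job is handed in when it is done.

Besides the shell and the picture viewer there is one more tool, called after "Call:" by a JSON object that holds its "api" and its "payload", one argument or row to a line. move_arm: Moves the arm, as the interface text tells. Its arguments: {"type":"object","properties":{"commands":{"type":"array"}},"required":["commands"]}

```bash
mkdir -p pics
cat > h.py <<'E'
import numpy as np, cv2
from rig import ctrl, imaging, ticket
def grab(n):
    return imaging.grab_frame(n)
def pts(f):
    """world point per pixel (HxWx3) from depth"""
    h,w=f["z_map"].shape
    u,v=np.meshgrid(np.arange(w,dtype=np.float32),np.arange(h,dtype=np.float32))
    n=cv2.undistortPoints(np.stack([u,v],-1).reshape(-1,1,2),f["camera_matrix"],f["D"]).reshape(h,w,2)
    z=f["z_map"][...,None]; P=np.concatenate([n*z,z],-1)
    T=np.array(f["cam_to_world"]); return P@T[:3,:3].T+T[:3,3]
def save(f,name): cv2.imwrite("pics/"+name,cv2.cvtColor(f["frame"],cv2.COLOR_RGB2BGR))
E
python3 - <<'E'
from h import *
print(ctrl.get_state(), ctrl.pinch_z)
ims=[]
for n in("scene","side"):
    f=grab(n); ims.append(f["frame"]); np.savez("f_"+n,**f); print(n,np.round(f["cam_to_world"],2).tolist())
cv2.imwrite("pics/a.png",cv2.cvtColor(cv2.resize(np.vstack(ims),(800,600*2))[:600],cv2.COLOR_RGB2BGR))
cv2.imwrite("pics/b.png",cv2.cvtColor(cv2.resize(ims[1],(800,600)),cv2.COLOR_RGB2BGR))
E
```

```text
{'clock': 0.0, 'joint_positions': array([-9.55058912e-02,  4.94189833e-01,  1.34611854e+00, -6.26041853e-07,
        1.30251525e+00, -9.55103144e-02]), 'qvel': array([ 0.00132409,  0.00138585, -0.00173048, -0.00041731, -0.00059805,
        0.00103327]), 'joint_efforts': array([-1.07322368e-03, -8.78814626e+01, -3.81857479e+01,  7.05250050e-02,
        5.33505273e-02, -1.50444166e-04]), 'tool_pos': array([6.24620478e+02, 3.56620990e-02, 2.13338404e+02]), 'tool_rot': array([-4.74539328e-04,  7.07105025e-01,  7.07108270e-01, -3.91957984e-04]), 'contact_force': array([-0.01233692,  0.32499557,  0.11298665]), 'torque': array([-0.00308995, -0.00590339, -0.03883187]), 'gripper_force': 0.0, 'finger_gap': 0.9991234664066501} 18.8
scene [[-0.9, -0.3, 0.33, 241.68], [-0.45, 0.61, -0.66, 542.24], [-0.0, -0.74, -0.68, 648.11], [0.0, 0.0, 0.0, 1.0]]
side [[1.0, -0.04, 0.08, 424.95], [-0.09, -0.55, 0.83, -981.88], [0.01, -0.84, -0.55, 697.2], [0.0, 0.0, 0.0, 1.0]]
```

View pics/a.png

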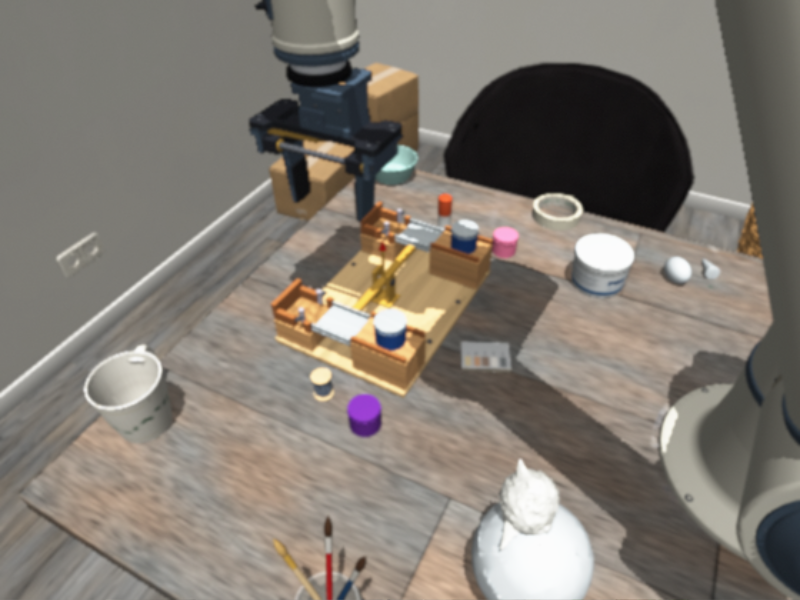

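View pics/b.png

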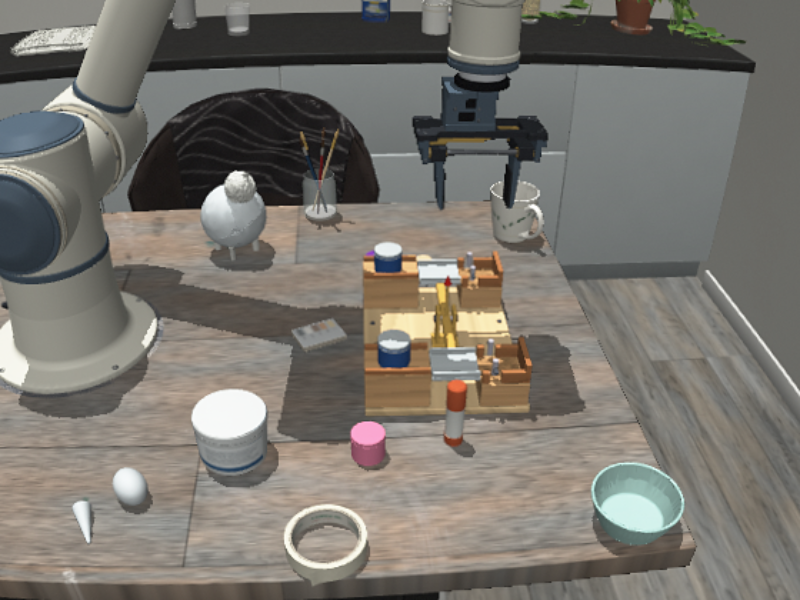

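The two blue tins on the ledges are at about (390,328) for the left and (465,236) for the right in the scene view (800 px scale). In the side view they are at (388,258) and (394,348). The purple tin (365,415) and the pink tin (505,242) stand on the table, so they are the look-alikes.

Run:
```python
from h import *
f=grab("wrist"); np.savez("f_wrist",**f)
print("wrist",np.round(f["cam_to_world"],2).tolist())
big=np.zeros((560,700,3),np.uint8); zb=np.full((560,700),-1e9)
for n in("scene","side","wrist"):
    f=dict(np.load(f"f_{n}.npz")); P=pts(f); hsv=cv2.cvtColor(f["frame"],cv2.COLOR_RGB2HSV)
    ok=f["z_map"]>0
    reg=ok&(P[...,0]>350)&(P[...,0]<850)&(abs(P[...,1])<300)&(P[...,2]<150)&(P[...,2]>-20)
    H,S,V=[hsv[...,i].astype(int) for i in range(3)]
    for nm,m in dict(blue=(H>105)&(H<125)&(S>120)&(V>40),red=((H<6)|(H>174))&(S>170)&(V>90)).items():
        m=m&reg; k,l,st,_=cv2.connectedComponentsWithStats(m.astype(np.uint8))
        for i in range(1,k):
            if st[i,4]>12:
                q=P[l==i]; print(n,nm,st[i].tolist(),"med",np.round(np.median(q,0)),"min",np.round(np.percentile(q,3,axis=0)),"max",np.round(np.percentile(q,97,axis=0)))
    # base+structures rectangle
    m=reg&(P[...,2]>5)&(P[...,2]<100)&(H>8)&(H<25)&(S>90)
    k,l,st,_=cv2.connectedComponentsWithStats(cv2.morphologyEx(m.astype(np.uint8),cv2.MORPH_CLOSE,np.ones((5,5))))
    i=1+np.argmax(st[1:,4]); q=P[(l==i)&m]; print(n,"rect",cv2.minAreaRect(q[:,:2].astype(np.float32)),len(q))
    # lids z ~ 106
    m=reg&(P[...,2]>101)&(P[...,2]<112)&(S<70); k,l,st,_=cv2.connectedComponentsWithStats(m.astype(np.uint8))
    for i in range(1,k):
        if st[i,4]>30: q=P[l==i]; print(n,"lid",st[i].tolist(),np.round(np.median(q,0),1),cv2.minEnclosingCircle(q[:,:2].astype(np.float32)))
    # pans
    m=reg&(P[...,2]>55)&(P[...,2]<66)&(S<60); k,l,st,_=cv2.connectedComponentsWithStats(m.astype(np.uint8))
    for i in range(1,k):
        if st[i,4]>100: q=P[l==i]; print(n,"pan",st[i].tolist(),np.round(np.median(q,0),1),cv2.minAreaRect(q[:,:2].astype(np.float32)))
im=f["frame"]; cv2.imwrite("pics/w.png",cv2.cvtColor(cv2.resize(im,(800,600)),cv2.COLOR_RGB2BGR))
```

```text
wrist [[1.0, 0.0, -0.0, 624.63], [0.0, -0.97, -0.25, 70.74], [-0.0, 0.25, -0.97, 382.88], [0.0, 0.0, 0.0, 1.0]]
scene blue [317, 166, 16, 11, 110] med [ 488. -154.   88.] min [ 477. -166.   75.] max [ 507. -151.   98.]
scene blue [264, 233, 19, 11, 137] med [495.  84.  87.] min [485.  68.  76.] max [514.  88.  96.]
scene rect ((571.9573974609375, -84.290771484375), (368.05780029296875, 225.34695434570312), 87.81510162353516) 8302
scene lid [316, 154, 19, 14, 202] [ 495.1 -169.4  107.4] ((495.9300842285156, -171.92430114746094), 22.85497283935547)
scene lid [261, 217, 23, 18, 329] [505.4  68.7 107.1] ((505.8461608886719, 65.8350601196289), 22.538192749023438)
scene pan [277, 155, 33, 22, 329] [ 579.2 -180.3   61.8] ((579.4523315429688, -177.40443420410156), (66.63836669921875, 63.15654373168945), 0.8616902828216553)
scene pan [221, 213, 37, 24, 479] [589.5  58.   61.4] ((591.61865234375, 58.705322265625), (47.03387451171875, 66.30136108398438), 86.37653350830078)
scene pan [74, 258, 37, 16, 158] [792.7 268.5  60.8] ((785.2618408203125, 270.7392883300781), (65.14619445800781, 18.903963
[... 1401 characters left out ...]
st rect ((656.7142333984375, 56.15376281738281), (75.8901138305664, 72.17129516601562), 86.59199523925781) 3997
wrist lid [129, 115, 49, 49, 1813] [507.1  65.7 104.6] ((506.339599609375, 65.17166137695312), 22.422136306762695)
wrist pan [217, 114, 63, 54, 3040] [588.3  62.5  58.7] ((588.0546264648438, 62.873558044433594), (52.18255615234375, 64.74803924560547), 87.48422241210938)
wrist pan [218, 316, 54, 7, 252] [ 579.7 -149.7   61.3] ((577.7453002929688, -149.75779724121094), (66.31464385986328, 7.817746162414551), 3.667105197906494)
wrist pan [220, 324, 48, 12, 529] [ 575.6 -166.5   59.1] ((576.0794067382812, -166.65829467773438), (17.291095733642578, 59.10611343383789), 88.64574432373047)
```

View pics/w.png

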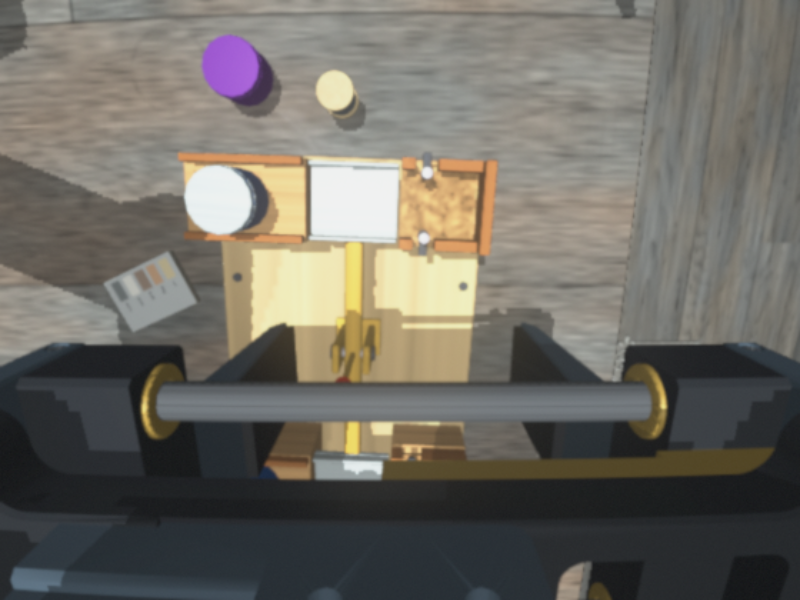

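The wrist view shows the left tin at (220,200), its pan at (353,200) and the bay with its rollers at about (427,172) and (424,240). The geometry agrees: balance yaw is about -2.4°, left pan centre (588,62.6), right pan centre (578,-177), and the tins sit 82 mm in front at (506.3,65.2) and (496,-173.5). The lid height of about 106 mm and the lane spacing of about 240 mm both match the description.

My plan is to cage each tin loosely between the fingers, which close along the lane, with the tips at about z 75, and drag it 82 mm.

Call:
{"api": "move_arm", "payload": {
  "commands": [
    {"wz":2.4,"x":0.0163,"y":-0.0296,"z":0.02,"gripper":0.18},
    {"wz":2.4,"x":0.0327,"y":-0.0593,"z":0.04,"gripper":0.18},
    {"wz":2.4,"x":0.049,"y":-0.089,"z":0.06,"gripper":0.18},
    {"wz":2.4,"x":0.0653,"y":-0.1185,"z":0.084,"gripper":0.18},
    {"wz":2.4,"x":0.0653,"y":-0.1185,"z":0.084,"gripper":0.18},
    {"wz":2.4,"x":0.0653,"y":-0.1185,"z":0.084,"gripper":0.18},
    {"wz":2.4,"x":0.0653,"y":-0.1185,"z":0.084,"gripper":0.18},
    {"wz":2.4,"x":0.0653,"y":-0.1185,"z":0.084,"gripper":0.18}
  ]
}}

```text
invalid input
```

Run:
```python
from h import *
f=grab("wrist"); save(f,"w2.png"); s=ctrl.get_state(); print(s["finger_gap"],s["tool_pos"],s["tool_rot"])
f=grab("side");P=pts(f);m=f["z_map"]>0
i=cv2.resize(f["frame"][100:310,180:460],(800,600)); cv2.imwrite("pics/s2.png",cv2.cvtColor(i,cv2.COLOR_RGB2BGR))
```

```text
0.9980747380878396 [6.24777395e+02 1.11440846e-02 2.13583516e+02] [-2.76253705e-04  7.07112845e-01  7.07100619e-01 -2.48865958e-04]
```

View pics/w2.png

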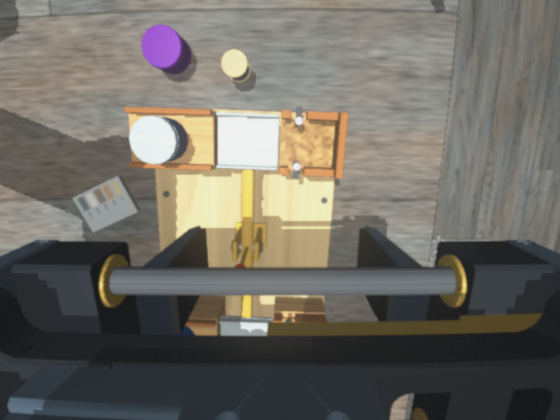

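The move was refused, so the picture shows the same view as before. I'll send every key in each row.

Call:
{"api": "move_arm", "payload": {
  "commands": [
    {"wx":0,"wy":0,"wz":2.4,"x":0.033,"y":-0.059,"z":0.042,"gripper":0.18},
    {"wx":0,"wy":0,"wz":2.4,"x":0.0653,"y":-0.1185,"z":0.084,"gripper":0.18},
    {"wx":0,"wy":0,"wz":2.4,"x":0.0653,"y":-0.1185,"z":0.084,"gripper":0.18},
    {"wx":0,"wy":0,"wz":2.4,"x":0.0653,"y":-0.1185,"z":0.084,"gripper":0.18},
    {"wx":0,"wy":0,"wz":2.4,"x":0.0653,"y":-0.1185,"z":0.084,"gripper":0.18},
    {"wx":0,"wy":0,"wz":2.4,"x":0.0653,"y":-0.1185,"z":0.084,"gripper":0.18},
    {"wx":0,"wy":0,"wz":2.4,"x":0.0653,"y":-0.1185,"z":0.084,"gripper":0.18},
    {"wx":0,"wy":0,"wz":2.4,"x":0.0653,"y":-0.1185,"z":0.084,"gripper":0.18},
    {"wx":0,"wy":0,"wz":2.4,"x":0.0653,"y":-0.1185,"z":0.084,"gripper":0.18},
    {"wx":0,"wy":0,"wz":2.4,"x":0.0653,"y":-0.1185,"z":0.084,"gripper":0.18}
  ]
}}

```text
clock: 1.08
tool_pos: [507.5, 64.9, 130.3]
tool_rot: [0.0, 0.722, 0.692, 0.0]
contact_force: [0.5, -0.4, -0.1]
finger_gap: 0.592
gripper_force: 0.0
```

Run:
```python
from h import *
s=ctrl.get_state(); print(s["clock"],s["finger_gap"],s["tool_pos"],s["tool_rot"],s["contact_force"])
f=grab("side")
i=cv2.resize(f["frame"][100:310,180:460],(800,600)); cv2.imwrite("pics/s2.png",cv2.cvtColor(i,cv2.COLOR_RGB2BGR))
```

```text
1.0833 0.5921387767971396 [507.47080611  64.93078195 130.28759518] [4.18110400e-04 7.21964521e-01 6.91929817e-01 4.28674955e-04] [ 0.51412527 -0.39358502 -0.1036377 ]
```

View pics/s2.png

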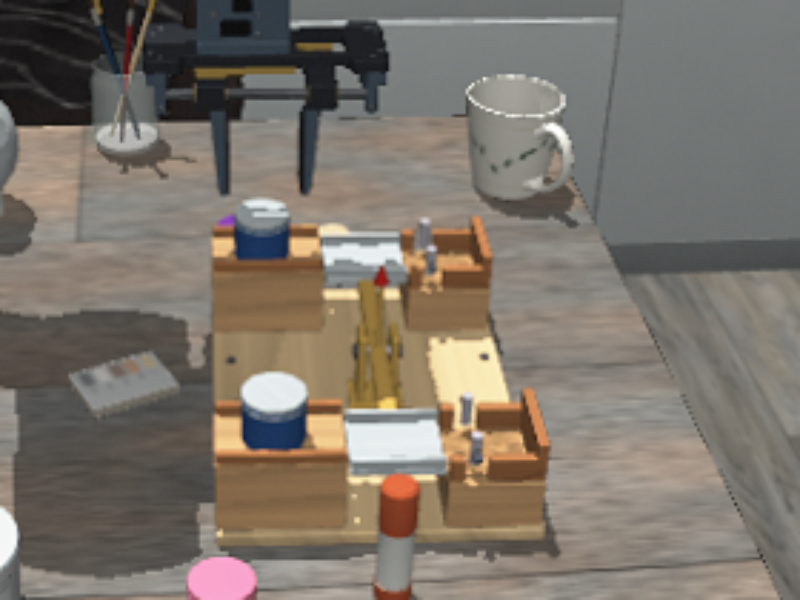

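The fingers straddle the left tin: tips at (222,190) and (307,190), with the lid at (262,210) below. I'm descending now.

Call:
{"api": "move_arm", "payload": {
  "commands": [
    {"wx":0,"wy":0,"wz":0,"x":0,"y":0,"z":0.01,"gripper":0.18},
    {"wx":0,"wy":0,"wz":0,"x":0,"y":0,"z":0.02,"gripper":0.18},
    {"wx":0,"wy":0,"wz":0,"x":0,"y":0,"z":0.03,"gripper":0.18},
    {"wx":0,"wy":0,"wz":0,"x":0,"y":0,"z":0.035,"gripper":0.18},
    {"wx":0,"wy":0,"wz":0,"x":0,"y":0,"z":0.035,"gripper":0.18}
  ]
}}

```text
clock: 1.55
tool_pos: [505.5, 65.3, 93.2]
tool_rot: [-0.001, 0.722, 0.692, -0.001]
contact_force: [-0.8, 0.4, -0.5]
finger_gap: 0.589
gripper_force: 0.0
```

Call:
{"api": "move_arm", "payload": {
  "commands": [
    {"wx":0,"wy":0,"wz":0,"x":0,"y":0,"z":0.008,"gripper":0.18},
    {"wx":0,"wy":0,"wz":0,"x":0,"y":0,"z":0.014,"gripper":0.18},
    {"wx":0,"wy":0,"wz":0,"x":0,"y":0,"z":0.019,"gripper":0.18},
    {"wx":0,"wy":0,"wz":0,"x":0,"y":0,"z":0.019,"gripper":0.18},
    {"wx":0,"wy":0,"wz":0,"x":0,"y":0,"z":0.019,"gripper":0.18}
  ]
}}

```text
clock: 1.97
tool_pos: [506.3, 65.3, 75.7]
tool_rot: [-0.0, 0.722, 0.692, -0.0]
contact_force: [0.3, -1.1, -0.3]
finger_gap: 0.59
gripper_force: 0.0
```

Call:
{"api": "move_arm", "payload": {
  "commands": [
    {"wx":0,"wy":0,"wz":0,"x":0,"y":0.004,"z":0,"gripper":0.18},
    {"wx":0,"wy":0,"wz":0,"x":0,"y":0.008,"z":0,"gripper":0.18},
    {"wx":0,"wy":0,"wz":0,"x":0,"y":0.012,"z":0,"gripper":0.18},
    {"wx":0,"wy":0,"wz":0,"x":0,"y":0.016,"z":0,"gripper":0.18},
    {"wx":0,"wy":0,"wz":0,"x":0,"y":0.02,"z":0,"gripper":0.18},
    {"wx":0,"wy":0,"wz":0,"x":0,"y":0.024,"z":0,"gripper":0.18},
    {"wx":0,"wy":0,"wz":0,"x":0,"y":0.028,"z":0,"gripper":0.18},
    {"wx":0,"wy":0,"wz":0,"x":0,"y":0.032,"z":0,"gripper":0.18},
    {"wx":0,"wy":0,"wz":0,"x":0,"y":0.036,"z":0,"gripper":0.18},
    {"wx":0,"wy":0,"wz":0,"x":0,"y":0.04,"z":0,"gripper":0.18}
  ]
}}

```text
clock: 2.8
tool_pos: [546.8, 63.6, 75.9]
tool_rot: [-0.0, 0.722, 0.692, -0.0]
contact_force: [0.3, 0.3, 0.5]
finger_gap: 0.588
gripper_force: 0.3
```

Call:
{"api": "move_arm", "payload": {
  "commands": [
    {"wx":0,"wy":0,"wz":0,"x":0,"y":0.0025,"z":0,"gripper":0.18},
    {"wx":0,"wy":0,"wz":0,"x":0,"y":0.005,"z":0,"gripper":0.18},
    {"wx":0,"wy":0,"wz":0,"x":0,"y":0.0075,"z":0,"gripper":0.18},
    {"wx":0,"wy":0,"wz":0,"x":0,"y":0.01,"z":0,"gripper":0.18},
    {"wx":0,"wy":0,"wz":0,"x":0,"y":0.0125,"z":0,"gripper":0.18},
    {"wx":0,"wy":0,"wz":0,"x":0,"y":0.015,"z":0,"gripper":0.18},
    {"wx":0,"wy":0,"wz":0,"x":0,"y":0.0175,"z":0,"gripper":0.18},
    {"wx":0,"wy":0,"wz":0,"x":0,"y":0.02,"z":0,"gripper":0.18},
    {"wx":0,"wy":0,"wz":0,"x":0,"y":0.0225,"z":0,"gripper":0.18},
    {"wx":0,"wy":0,"wz":0,"x":0,"y":0.025,"z":0,"gripper":0.18}
  ]
}}

```text
clock: 3.63
tool_pos: [571.7, 62.6, 75.9]
tool_rot: [0.0, 0.722, 0.692, 0.0]
contact_force: [-0.6, -0.1, -0.6]
finger_gap: 0.588
gripper_force: 0.2
```

Call:
{"api": "move_arm", "payload": {
  "commands": [
    {"wx":0,"wy":0,"wz":0,"x":0,"y":0.0025,"z":0,"gripper":0.18},
    {"wx":0,"wy":0,"wz":0,"x":0,"y":0.005,"z":0,"gripper":0.18},
    {"wx":0,"wy":0,"wz":0,"x":0,"y":0.0075,"z":0,"gripper":0.18},
    {"wx":0,"wy":0,"wz":0,"x":0,"y":0.01,"z":0,"gripper":0.18},
    {"wx":0,"wy":0,"wz":0,"x":0,"y":0.0125,"z":0,"gripper":0.18},
    {"wx":0,"wy":0,"wz":0,"x":0,"y":0.015,"z":0,"gripper":0.18},
    {"wx":0,"wy":0,"wz":0,"x":0,"y":0.0175,"z":0,"gripper":0.18},
    {"wx":0,"wy":0,"wz":0,"x":0,"y":0.02,"z":0,"gripper":0.18},
    {"wx":0,"wy":0,"wz":0,"x":0,"y":0.0215,"z":0,"gripper":0.18},
    {"wx":0,"wy":0,"wz":0,"x":0,"y":0.0215,"z":0,"gripper":0.18}
  ]
}}

```text
clock: 4.47
tool_pos: [593.3, 61.7, 75.9]
tool_rot: [0.0, 0.722, 0.692, 0.0]
contact_force: [-0.2, -0.4, -0.4]
finger_gap: 0.587
gripper_force: 0.1
```

Run:
```python
from h import *
a=[]
for n in("side","wrist"):
    f=grab(n); im=f["frame"]; a.append(cv2.resize(im[100:310,180:460],(400,300)) if n=="side" else cv2.resize(im,(400,300)))
cv2.imwrite("pics/c.png",cv2.cvtColor(np.hstack(a),cv2.COLOR_RGB2BGR))
```

```text
(no output)
```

View pics/c.png

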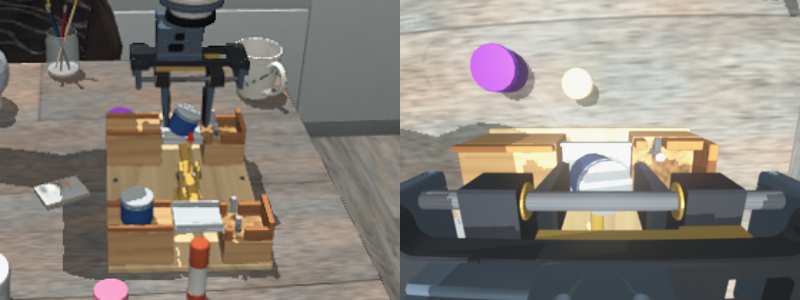

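The left tin is tilted between the fingers at about (184,120) in the left half of the picture. Its rear edge is still on the ledge and its tilted diagonal of about 54 mm has jammed in the cage. I'll widen the gap a little and go slightly further.

Call:
{"api": "move_arm", "payload": {
  "commands": [
    {"wx":0,"wy":0,"wz":0,"x":0,"y":0.001,"z":0,"gripper":0.24},
    {"wx":0,"wy":0,"wz":0,"x":0,"y":0.002,"z":0,"gripper":0.3},
    {"wx":0,"wy":0,"wz":0,"x":0,"y":0.003,"z":0,"gripper":0.3},
    {"wx":0,"wy":0,"wz":0,"x":0,"y":0.003,"z":0,"gripper":0.3},
    {"wx":0,"wy":0,"wz":0,"x":0,"y":0.003,"z":0,"gripper":0.3},
    {"wx":0,"wy":0,"wz":0,"x":0,"y":0.003,"z":0,"gripper":0.3}
  ]
}}

```text
clock: 5.07
tool_pos: [595.9, 61.5, 75.9]
tool_rot: [-0.0, 0.722, 0.692, -0.0]
contact_force: [-0.5, -0.8, -0.2]
finger_gap: 0.651
gripper_force: 0.1
```

```bash
cat > lid.py <<'E'
from h import *
import sys
for n in sys.argv[1:]:
    f=grab(n); P=pts(f); hsv=cv2.cvtColor(f["frame"],cv2.COLOR_RGB2HSV)
    H,S,V=[hsv[...,i].astype(int) for i in range(3)]
    # tin lids: bright, unsaturated, above z 84, on the balance lanes
    for nm,c in dict(L=62,R=-177).items():
        q=P[(f["z_map"]>0)&(S<70)&(V>110)&(P[...,2]>84)&(P[...,2]<118)&(abs(P[...,1]-c)<28)&(P[...,0]>470)&(P[...,0]<680)]
        b=P[(f["z_map"]>0)&(H>105)&(H<125)&(S>120)&(V>40)&(abs(P[...,1]-c)<28)&(P[...,0]>450)&(P[...,0]<690)]
        if len(q)>20:
            A=np.c_[q[:,:2],np.ones(len(q))]; k=np.linalg.lstsq(A,q[:,2],rcond=None)[0]
            print(n,nm,len(q),"mid",np.round(np.median(q,0),1),cv2.minEnclosingCircle(q[:,:2].astype(np.float32)),"slope",np.round(k[:2],3))
        if len(b)>10: print("   blue",len(b),np.round(np.percentile(b,[3,50,97],axis=0)).tolist())
E
python3 lid.py side scene wrist
```

```text
side L 151 mid [586.7  58.8  89.5] ((586.1614379882812, 61.530601501464844), 25.868375778198242) slope [-0.093 -0.06 ]
   blue 139 [[565.0, 39.0, 59.0], [580.0, 45.0, 73.0], [603.0, 56.0, 82.0]]
side R 302 mid [ 495.4 -177.7  105.8] ((554.17578125, -180.1306915283203), 79.07960510253906) slope [-0.103  0.073]
   blue 210 [[475.0, -196.0, 72.0], [493.0, -191.0, 84.0], [513.0, -180.0, 95.0]]
scene L 241 mid [592.   71.9  91.9] ((603.269775390625, 81.45564270019531), 38.59589385986328) slope [-0.121 -0.091]
   blue 109 [[566.0, 66.0, 60.0], [577.0, 81.0, 69.0], [592.0, 85.0, 82.0]]
scene R 210 mid [ 497.  -171.1  107.3] ((555.7838745117188, -176.18283081054688), 80.70294189453125) slope [-0.141 -0.022]
   blue 110 [[476.0, -167.0, 76.0], [487.0, -155.0, 88.0], [506.0, -150.0, 97.0]]
wrist L 3100 mid [588.9  71.2  89.4] ((598.6412963867188, 74.26691436767578), 42.932865142822266) slope [ 0.004 -0.075]
```

The tin has dropped flat: lid z is about 90 and its centre is about x 587, against 588 for the pan centre. I'll back off, lift and move over the right tin.

Call:
{"api": "move_arm", "payload": {
  "commands": [
    {"wx":0,"wy":0,"wz":0,"x":0,"y":-0.002,"z":0,"gripper":0.3},
    {"wx":0,"wy":0,"wz":0,"x":0,"y":-0.0035,"z":0,"gripper":0.3},
    {"wx":0,"wy":0,"wz":0,"x":0,"y":-0.0035,"z":0,"gripper":0.3},
    {"wx":0,"wy":0,"wz":0,"x":0,"y":-0.0035,"z":-0.02,"gripper":0.3},
    {"wx":0,"wy":0,"wz":0,"x":0,"y":-0.0035,"z":-0.045,"gripper":0.3},
    {"wx":0,"wy":0,"wz":0,"x":0,"y":-0.0035,"z":-0.075,"gripper":0.3},
    {"wx":0,"wy":0,"wz":0,"x":0,"y":-0.0035,"z":-0.08,"gripper":0.3}
  ]
}}

```text
clock: 5.8
tool_pos: [594.4, 61.8, 160.3]
tool_rot: [0.002, 0.722, 0.692, 0.002]
contact_force: [1.2, 0.5, 0.6]
finger_gap: 0.649
gripper_force: 0.0
```

Call:
{"api": "move_arm", "payload": {
  "commands": [
    {"wx":0,"wy":0,"wz":0,"x":-0.035,"y":-0.0125,"z":0,"gripper":0.3},
    {"wx":0,"wy":0,"wz":0,"x":-0.07,"y":-0.025,"z":0,"gripper":0.3},
    {"wx":0,"wy":0,"wz":0,"x":-0.105,"y":-0.0375,"z":0,"gripper":0.3},
    {"wx":0,"wy":0,"wz":0,"x":-0.14,"y":-0.05,"z":0,"gripper":0.3},
    {"wx":0,"wy":0,"wz":0,"x":-0.175,"y":-0.063,"z":0,"gripper":0.3},
    {"wx":0,"wy":0,"wz":0,"x":-0.21,"y":-0.076,"z":0,"gripper":0.3},
    {"wx":0,"wy":0,"wz":0,"x":-0.239,"y":-0.0865,"z":0,"gripper":0.3},
    {"wx":0,"wy":0,"wz":0,"x":-0.239,"y":-0.0865,"z":0,"gripper":0.3},
    {"wx":0,"wy":0,"wz":0,"x":-0.239,"y":-0.0865,"z":0,"gripper":0.3},
    {"wx":0,"wy":0,"wz":0,"x":-0.239,"y":-0.0865,"z":0,"gripper":0.3}
  ]
}}

```text
clock: 6.63
tool_pos: [496.0, -173.2, 155.8]
tool_rot: [-0.0, 0.722, 0.692, 0.0]
contact_force: [0.2, 0.2, -0.3]
finger_gap: 0.651
gripper_force: 0.0
```

```bash
python3 lid.py side scene wrist
```

```text
side L 23 mid [595.6  47.9  89.5] ((598.12744140625, 47.77381896972656), 9.882365226745605) slope [0.18  0.048]
   blue 100 [[574.0, 39.0, 62.0], [586.0, 43.0, 73.0], [604.0, 49.0, 82.0]]
side R 316 mid [ 495.  -177.9  105.9] ((553.7825317382812, -177.84820556640625), 80.1067123413086) slope [-0.096  0.085]
   blue 216 [[475.0, -196.0, 73.0], [494.0, -192.0, 84.0], [515.0, -180.0, 96.0]]
scene L 324 mid [587.1  67.1  91.7] ((606.1466674804688, 60.701202392578125), 41.22426223754883) slope [-0.038 -0.074]
   blue 124 [[566.0, 64.0, 60.0], [575.0, 80.0, 71.0], [591.0, 85.0, 81.0]]
scene R 210 mid [ 496.4 -169.7  107.2] ((556.0365600585938, -177.27442932128906), 80.77727508544922) slope [-0.141 -0.042]
   blue 105 [[476.0, -167.0, 77.0], [487.0, -154.0, 88.0], [507.0, -150.0, 97.0]]
wrist R 2530 mid [ 496.6 -171.6  104.8] ((553.3641357421875, -167.27536010742188), 79.12496948242188) slope [-0.021 -0.062]
```

Call:
{"api": "move_arm", "payload": {
  "commands": [
    {"wx":0,"wy":0,"wz":0,"x":0,"y":0,"z":0.02,"gripper":0.3},
    {"wx":0,"wy":0,"wz":0,"x":0,"y":0,"z":0.035,"gripper":0.3},
    {"wx":0,"wy":0,"wz":0,"x":0,"y":0,"z":0.045,"gripper":0.3},
    {"wx":0,"wy":0,"wz":0,"x":0,"y":0,"z":0.055,"gripper":0.3},
    {"wx":0,"wy":0,"wz":0,"x":0,"y":0,"z":0.065,"gripper":0.3},
    {"wx":0,"wy":0,"wz":0,"x":0,"y":0,"z":0.074,"gripper":0.3},
    {"wx":0,"wy":0,"wz":0,"x":0,"y":0,"z":0.08,"gripper":0.3},
    {"wx":0,"wy":0,"wz":0,"x":0,"y":0,"z":0.08,"gripper":0.3}
  ]
}}

```text
clock: 7.45
tool_pos: [495.5, -173.2, 74.8]
tool_rot: [-0.001, 0.722, 0.692, -0.0]
contact_force: [0.4, 0.4, -0.5]
finger_gap: 0.65
gripper_force: 0.0
```

Call:
{"api": "move_arm", "payload": {
  "commands": [
    {"wx":0,"wy":0,"wz":0,"x":0,"y":0.004,"z":0,"gripper":0.3},
    {"wx":0,"wy":0,"wz":0,"x":0,"y":0.008,"z":0,"gripper":0.3},
    {"wx":0,"wy":0,"wz":0,"x":0,"y":0.012,"z":0,"gripper":0.3},
    {"wx":0,"wy":0,"wz":0,"x":0,"y":0.016,"z":0,"gripper":0.3},
    {"wx":0,"wy":0,"wz":0,"x":0,"y":0.02,"z":0,"gripper":0.3},
    {"wx":0,"wy":0,"wz":0,"x":0,"y":0.024,"z":0,"gripper":0.3},
    {"wx":0,"wy":0,"wz":0,"x":0,"y":0.028,"z":0,"gripper":0.3},
    {"wx":0,"wy":0,"wz":0,"x":0,"y":0.032,"z":0,"gripper":0.3},
    {"wx":0,"wy":0,"wz":0,"x":0,"y":0.036,"z":0,"gripper":0.3},
    {"wx":0,"wy":0,"wz":0,"x":0,"y":0.04,"z":0,"gripper":0.3}
  ]
}}

```text
clock: 8.28
tool_pos: [536.3, -175.1, 75.9]
tool_rot: [-0.0, 0.722, 0.692, -0.0]
contact_force: [-2.2, 0.7, 1.6]
finger_gap: 0.65
gripper_force: 0.9
```

Call:
{"api": "move_arm", "payload": {
  "commands": [
    {"wx":0,"wy":0,"wz":0,"x":0,"y":0.0025,"z":0,"gripper":0.3},
    {"wx":0,"wy":0,"wz":0,"x":0,"y":0.005,"z":0,"gripper":0.3},
    {"wx":0,"wy":0,"wz":0,"x":0,"y":0.0075,"z":0,"gripper":0.3},
    {"wx":0,"wy":0,"wz":0,"x":0,"y":0.01,"z":0,"gripper":0.3},
    {"wx":0,"wy":0,"wz":0,"x":0,"y":0.0125,"z":0,"gripper":0.3},
    {"wx":0,"wy":0,"wz":0,"x":0,"y":0.015,"z":0,"gripper":0.3},
    {"wx":0,"wy":0,"wz":0,"x":0,"y":0.0175,"z":0,"gripper":0.3},
    {"wx":0,"wy":0,"wz":0,"x":0,"y":0.02,"z":0,"gripper":0.3},
    {"wx":0,"wy":0,"wz":0,"x":0,"y":0.0225,"z":0,"gripper":0.3},
    {"wx":0,"wy":0,"wz":0,"x":0,"y":0.025,"z":0,"gripper":0.3}
  ]
}}

```text
clock: 9.12
tool_pos: [561.2, -176.2, 75.9]
tool_rot: [-0.0, 0.722, 0.692, -0.0]
contact_force: [-1.4, 0.3, 0.9]
finger_gap: 0.648
gripper_force: 0.8
```

Call:
{"api": "move_arm", "payload": {
  "commands": [
    {"wx":0,"wy":0,"wz":0,"x":0,"y":0.0025,"z":0,"gripper":0.3},
    {"wx":0,"wy":0,"wz":0,"x":0,"y":0.005,"z":0,"gripper":0.3},
    {"wx":0,"wy":0,"wz":0,"x":0,"y":0.0075,"z":0,"gripper":0.3},
    {"wx":0,"wy":0,"wz":0,"x":0,"y":0.01,"z":0,"gripper":0.3},
    {"wx":0,"wy":0,"wz":0,"x":0,"y":0.0125,"z":0,"gripper":0.3},
    {"wx":0,"wy":0,"wz":0,"x":0,"y":0.015,"z":0,"gripper":0.3},
    {"wx":0,"wy":0,"wz":0,"x":0,"y":0.0175,"z":0,"gripper":0.3},
    {"wx":0,"wy":0,"wz":0,"x":0,"y":0.02,"z":0,"gripper":0.3},
    {"wx":0,"wy":0,"wz":0,"x":0,"y":0.0225,"z":0,"gripper":0.3},
    {"wx":0,"wy":0,"wz":0,"x":0,"y":0.0245,"z":0,"gripper":0.3},
    {"wx":0,"wy":0,"wz":0,"x":0,"y":0.0245,"z":0,"gripper":0.3},
    {"wx":0,"wy":0,"wz":0,"x":0,"y":0.0245,"z":0,"gripper":0.3}
  ]
}}

```text
clock: 10.12
tool_pos: [585.5, -177.2, 75.9]
tool_rot: [0.0, 0.722, 0.692, 0.0]
contact_force: [-0.7, 0.4, 0.3]
finger_gap: 0.649
gripper_force: 0.3
```

```bash
python3 lid.py side scene wrist
```

```text
side R 300 mid [ 582.8 -184.1   95.4] ((587.484130859375, -181.56185913085938), 46.9555778503418) slope [-0.295  0.171]
   blue 232 [[556.0, -200.0, 58.0], [568.0, -195.0, 75.0], [590.0, -180.0, 89.0]]
scene L 305 mid [587.8  62.  105.9] ((607.2162475585938, 59.54206466674805), 40.94326400756836) slope [-0.199 -0.018]
   blue 155 [[566.0, 58.0, 75.0], [575.0, 77.0, 86.0], [594.0, 82.0, 97.0]]
scene R 124 mid [ 584.3 -171.5   97.4] ((600.313720703125, -169.3865509033203), 35.78573989868164) slope [-0.247  0.029]
   blue 130 [[555.0, -169.0, 69.0], [569.0, -159.0, 82.0], [586.0, -155.0, 95.0]]
wrist R 2467 mid [ 584.5 -169.3   94.7] ((599.5422973632812, -174.01327514648438), 35.78739929199219) slope [-0.31   0.038]
   blue 120 [[559.0, -176.0, 69.0], [569.0, -159.0, 82.0], [573.0, -158.0, 89.0]]
```

The right side is the heavy one, since the left lid rose to z 106. The right tin is still tilted by about 17° on the ledge edge, so I'll advance a little more.

Call:
{"api": "move_arm", "payload": {
  "commands": [
    {"wx":0,"wy":0,"wz":0,"x":0,"y":0.0015,"z":0,"gripper":0.32},
    {"wx":0,"wy":0,"wz":0,"x":0,"y":0.003,"z":0,"gripper":0.32},
    {"wx":0,"wy":0,"wz":0,"x":0,"y":0.003,"z":0,"gripper":0.32},
    {"wx":0,"wy":0,"wz":0,"x":0,"y":0.003,"z":0,"gripper":0.32},
    {"wx":0,"wy":0,"wz":0,"x":0,"y":0.003,"z":0,"gripper":0.32}
  ]
}}

```text
clock: 10.68
tool_pos: [588.4, -177.3, 75.9]
tool_rot: [-0.0, 0.722, 0.692, -0.0]
contact_force: [-0.3, -0.2, -0.7]
finger_gap: 0.659
gripper_force: 0.3
```

```bash
python3 lid.py side wrist;  python3 - <<'E'
from h import *
f=grab("side"); im=f["frame"][190:310,240:400]
cv2.imwrite("pics/d.png",cv2.cvtColor(cv2.resize(im,(800,600)),cv2.COLOR_RGB2BGR))
E
```

```text
side R 301 mid [ 582.7 -184.8   94.8] ((595.4609375, -187.3780517578125), 34.02802276611328) slope [-0.252  0.172]
   blue 223 [[557.0, -200.0, 57.0], [571.0, -195.0, 73.0], [592.0, -181.0, 89.0]]
wrist R 2523 mid [ 585.8 -169.3   94.2] ((600.18701171875, -174.33631896972656), 35.6146354675293) slope [-0.266  0.032]
   blue 36 [[566.0, -161.0, 66.0], [572.0, -160.0, 83.0], [573.0, -158.0, 88.0]]
```

View pics/d.png

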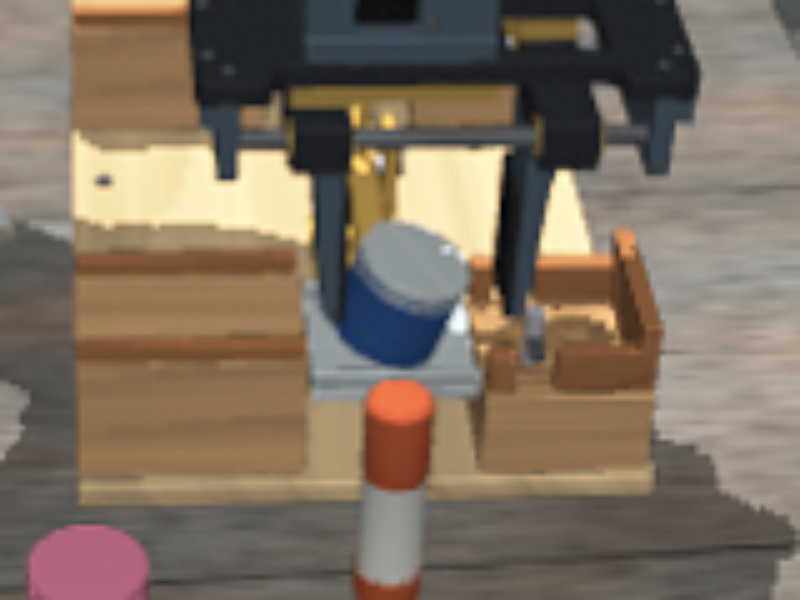

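The right tin at (405,290) is held tilted by friction on the rear finger tip at (333,315). It is already clear of the ledge end at x 305 px, so backing off should let it drop flat.

Call:
{"api": "move_arm", "payload": {
  "commands": [
    {"wx":0,"wy":0,"wz":0,"x":0,"y":-0.003,"z":0,"gripper":0.34},
    {"wx":0,"wy":0,"wz":0,"x":0,"y":-0.006,"z":0,"gripper":0.34},
    {"wx":0,"wy":0,"wz":0,"x":0,"y":-0.006,"z":0,"gripper":0.34},
    {"wx":0,"wy":0,"wz":0,"x":0,"y":-0.006,"z":0,"gripper":0.34}
  ]
}}

```text
clock: 11.17
tool_pos: [582.3, -177.1, 76.0]
tool_rot: [0.0, 0.722, 0.692, 0.0]
contact_force: [-0.0, -0.3, 0.1]
finger_gap: 0.67
gripper_force: 0.0
```

```bash
python3 lid.py side wrist
```

```text
side R 307 mid [ 573.8 -182.1   90.4] ((585.9171142578125, -180.37728881835938), 48.69599151611328) slope [-0.024  0.103]
   blue 205 [[553.0, -200.0, 55.0], [569.0, -195.0, 67.0], [591.0, -182.0, 78.0]]
wrist R 2596 mid [ 575.4 -169.6   89.9] ((592.0233154296875, -167.43829345703125), 39.47855758666992) slope [-0.004  0.006]
```

It's flat now, with its centre at about 575 against 578 for the pan. I'll back off, lift clear, let the balance settle and check.

Call:
{"api": "move_arm", "payload": {
  "commands": [
    {"wx":0,"wy":0,"wz":0,"x":0,"y":-0.003,"z":0,"gripper":0.34},
    {"wx":0,"wy":0,"wz":0,"x":0,"y":-0.003,"z":0,"gripper":0.34},
    {"wx":0,"wy":0,"wz":0,"x":0,"y":-0.003,"z":-0.02,"gripper":0.34},
    {"wx":0,"wy":0,"wz":0,"x":0,"y":-0.003,"z":-0.04,"gripper":0.34},
    {"wx":0,"wy":0,"wz":0,"x":0,"y":-0.003,"z":-0.06,"gripper":0.34},
    {"wx":0,"wy":0,"wz":0,"x":0,"y":-0.03,"z":-0.06,"gripper":-1},
    {"wx":0,"wy":0,"wz":0,"x":0,"y":-0.055,"z":-0.06,"gripper":-1},
    {"wx":0,"wy":0,"wz":0,"x":0,"y":-0.055,"z":-0.06,"gripper":-1},
    {"wx":0,"wy":0,"wz":0,"x":0,"y":-0.055,"z":-0.06,"gripper":-1},
    {"wx":0,"wy":0,"wz":0,"x":0,"y":-0.055,"z":-0.06,"gripper":-1},
    {"wx":0,"wy":0,"wz":0,"x":0,"y":-0.055,"z":-0.06,"gripper":-1},
    {"wx":0,"wy":0,"wz":0,"x":0,"y":-0.055,"z":-0.06,"gripper":-1}
  ]
}}

```text
clock: 12.27
tool_pos: [528.2, -174.9, 135.8]
tool_rot: [0.0, 0.722, 0.692, 0.0]
contact_force: [-0.3, 0.1, 0.6]
finger_gap: 0.189
gripper_force: 0.0
```

```bash
python3 lid.py side scene wrist;  python3 - <<'E'
from h import *
f=grab("wrist"); g=grab("side")
cv2.imwrite("pics/e.png",cv2.cvtColor(np.hstack([cv2.resize(g["frame"][120:300,220:460],(400,300)),cv2.resize(f["frame"],(400,300))]),cv2.COLOR_RGB2BGR))
E
```

```text
side R 304 mid [ 573.7 -181.1   90.5] ((593.2839965820312, -174.95114135742188), 41.762508392333984) slope [-0.036  0.076]
   blue 201 [[554.0, -200.0, 55.0], [570.0, -195.0, 67.0], [591.0, -182.0, 79.0]]
scene L 304 mid [587.5  62.2 106. ] ((607.0950317382812, 59.81920623779297), 41.172542572021484) slope [-0.173 -0.036]
   blue 158 [[567.0, 58.0, 75.0], [576.0, 77.0, 86.0], [594.0, 82.0, 97.0]]
scene R 179 mid [ 575.2 -175.1   92. ] ((595.9588012695312, -176.54957580566406), 42.349342346191406) slope [-0.047  0.005]
   blue 104 [[554.0, -174.0, 64.0], [564.0, -159.0, 73.0], [583.0, -155.0, 83.0]]
wrist R 1854 mid [ 574.3 -172.7   89.9] ((594.4539794921875, -175.8700408935547), 41.64567184448242) slope [0.012 0.001]
```

View pics/e.png

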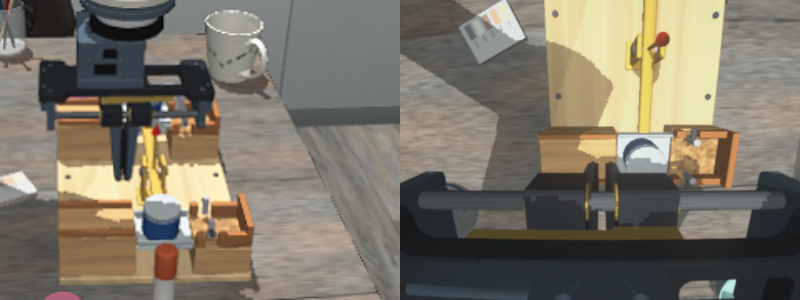

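The right tin stands flat on its lowered pan, with the left one raised, and the gripper is clear. Next I'll close, descend behind the right tin and push.

Call:
{"api": "move_arm", "payload": {
  "commands": [
    {"wx":0,"wy":0,"wz":0,"x":0,"y":0,"z":0.02,"gripper":-1},
    {"wx":0,"wy":0,"wz":0,"x":0,"y":0,"z":0.035,"gripper":-1},
    {"wx":0,"wy":0,"wz":0,"x":0,"y":0,"z":0.048,"gripper":-1},
    {"wx":0,"wy":0,"wz":0,"x":0,"y":0,"z":0.056,"gripper":-1},
    {"wx":0,"wy":0,"wz":0,"x":0,"y":0,"z":0.061,"gripper":-1},
    {"wx":0,"wy":0,"wz":0,"x":0,"y":0,"z":0.061,"gripper":-1},
    {"wx":0,"wy":0,"wz":0,"x":0,"y":0,"z":0.061,"gripper":-1}
  ]
}}

```text
clock: 13.1
tool_pos: [527.6, -174.8, 75.2]
tool_rot: [0.0, 0.722, 0.692, 0.0]
contact_force: [0.1, 0.2, -0.8]
finger_gap: 0.006
gripper_force: 0.0
```

Call:
{"api": "move_arm", "payload": {
  "commands": [
    {"wx":0,"wy":0,"wz":0,"x":0,"y":0.0025,"z":0,"gripper":-1},
    {"wx":0,"wy":0,"wz":0,"x":0,"y":0.005,"z":0,"gripper":-1},
    {"wx":0,"wy":0,"wz":0,"x":0,"y":0.0075,"z":0,"gripper":-1},
    {"wx":0,"wy":0,"wz":0,"x":0,"y":0.01,"z":0,"gripper":-1},
    {"wx":0,"wy":0,"wz":0,"x":0,"y":0.0125,"z":0,"gripper":-1},
    {"wx":0,"wy":0,"wz":0,"x":0,"y":0.015,"z":0,"gripper":-1},
    {"wx":0,"wy":0,"wz":0,"x":0,"y":0.0175,"z":0,"gripper":-1},
    {"wx":0,"wy":0,"wz":0,"x":0,"y":0.02,"z":0,"gripper":-1},
    {"wx":0,"wy":0,"wz":0,"x":0,"y":0.0225,"z":0,"gripper":-1},
    {"wx":0,"wy":0,"wz":0,"x":0,"y":0.025,"z":0,"gripper":-1},
    {"wx":0,"wy":0,"wz":0,"x":0,"y":0.0275,"z":0,"gripper":-1},
    {"wx":0,"wy":0,"wz":0,"x":0,"y":0.03,"z":0,"gripper":-1}
  ]
}}

```text
clock: 14.1
tool_pos: [557.6, -176.0, 74.9]
tool_rot: [-0.0, 0.722, 0.692, -0.0]
contact_force: [-1.3, -0.3, 1.9]
finger_gap: 0.004
gripper_force: 1.0
```

```bash
python3 lid.py side wrist
```

```text
side R 294 mid [ 589.2 -183.3   90.1] ((601.4042358398438, -179.02615356445312), 37.72978210449219) slope [-0.078  0.065]
   blue 199 [[568.0, -201.0, 54.0], [582.0, -196.0, 66.0], [606.0, -180.0, 78.0]]
wrist R 528 mid [ 592.8 -161.8   90.2] ((606.1884765625, -177.76272583007812), 34.68284606933594) slope [-0.064 -0.046]
```

Call:
{"api": "move_arm", "payload": {
  "commands": [
    {"wx":0,"wy":0,"wz":0,"x":0,"y":0.0025,"z":0,"gripper":-1},
    {"wx":0,"wy":0,"wz":0,"x":0,"y":0.005,"z":0,"gripper":-1},
    {"wx":0,"wy":0,"wz":0,"x":0,"y":0.0075,"z":0,"gripper":-1},
    {"wx":0,"wy":0,"wz":0,"x":0,"y":0.01,"z":0,"gripper":-1},
    {"wx":0,"wy":0,"wz":0,"x":0,"y":0.0125,"z":0,"gripper":-1},
    {"wx":0,"wy":0,"wz":0,"x":0,"y":0.015,"z":0,"gripper":-1},
    {"wx":0,"wy":0,"wz":0,"x":0,"y":0.0175,"z":0,"gripper":-1},
    {"wx":0,"wy":0,"wz":0,"x":0,"y":0.02,"z":0,"gripper":-1},
    {"wx":0,"wy":0,"wz":0,"x":0,"y":0.022,"z":0,"gripper":-1},
    {"wx":0,"wy":0,"wz":0,"x":0,"y":0.024,"z":0,"gripper":-1}
  ]
}}

```text
clock: 15.03
tool_pos: [581.6, -177.1, 74.9]
tool_rot: [-0.0, 0.722, 0.692, -0.0]
contact_force: [-1.8, 0.8, 1.5]
finger_gap: 0.0
gripper_force: 0.9
```

Call:
{"api": "move_arm", "payload": {
  "commands": [
    {"wx":0,"wy":0,"wz":0,"x":0,"y":0.0015,"z":0,"gripper":-1},
    {"wx":0,"wy":0,"wz":0,"x":0,"y":0.003,"z":0,"gripper":-1},
    {"wx":0,"wy":0,"wz":0,"x":0,"y":0.0045,"z":0,"gripper":-1},
    {"wx":0,"wy":0,"wz":0,"x":0,"y":0.006,"z":0,"gripper":-1},
    {"wx":0,"wy":0,"wz":0,"x":0,"y":0.0075,"z":0,"gripper":-1},
    {"wx":0,"wy":0,"wz":0,"x":0,"y":0.009,"z":0,"gripper":-1}
  ]
}}

```text
clock: 15.53
tool_pos: [590.0, -177.3, 74.8]
tool_rot: [-0.0, 0.722, 0.692, -0.0]
contact_force: [-5.9, 0.1, 3.2]
finger_gap: 0.007
gripper_force: 3.1
```

```bash
python3 lid.py side scene
```

```text
blue 12 [[566.0, 47.0, 76.0], [567.0, 51.0, 86.0], [569.0, 57.0, 95.0]]
side R 270 mid [ 620.4 -184.6   90.8] ((622.3649291992188, -181.90475463867188), 23.602169036865234) slope [-0.04   0.067]
   blue 141 [[598.0, -202.0, 56.0], [607.0, -196.0, 70.0], [637.0, -186.0, 80.0]]
scene L 313 mid [587.5  62.1 105.6] ((607.4363403320312, 59.89150619506836), 40.864688873291016) slope [-0.184 -0.017]
   blue 153 [[567.0, 58.0, 74.0], [575.0, 76.0, 85.0], [594.0, 82.0, 96.0]]
scene R 131 mid [ 626.7 -171.4   92.3] ((621.1508178710938, -175.31492614746094), 25.880334854125977) slope [-0.204 -0.074]
   blue 70 [[597.0, -172.0, 61.0], [609.0, -162.0, 74.0], [622.0, -157.0, 85.0]]
```

It's engaged in the clips at about 6 N and upright. I'll keep pushing gently.

Call:
{"api": "move_arm", "payload": {
  "commands": [
    {"wx":0,"wy":0,"wz":0,"x":0,"y":0.0015,"z":0,"gripper":-1},
    {"wx":0,"wy":0,"wz":0,"x":0,"y":0.003,"z":0,"gripper":-1},
    {"wx":0,"wy":0,"wz":0,"x":0,"y":0.0045,"z":0,"gripper":-1},
    {"wx":0,"wy":0,"wz":0,"x":0,"y":0.006,"z":0,"gripper":-1},
    {"wx":0,"wy":0,"wz":0,"x":0,"y":0.0075,"z":0,"gripper":-1},
    {"wx":0,"wy":0,"wz":0,"x":0,"y":0.009,"z":0,"gripper":-1}
  ]
}}

```text
clock: 16.13
tool_pos: [598.9, -177.7, 74.9]
tool_rot: [-0.0, 0.722, 0.692, -0.0]
contact_force: [-6.7, -0.2, 4.2]
finger_gap: 0.004
gripper_force: 3.1
```

Call:
{"api": "move_arm", "payload": {
  "commands": [
    {"wx":0,"wy":0,"wz":0,"x":0,"y":0.0015,"z":0,"gripper":-1},
    {"wx":0,"wy":0,"wz":0,"x":0,"y":0.003,"z":0,"gripper":-1},
    {"wx":0,"wy":0,"wz":0,"x":0,"y":0.0045,"z":0,"gripper":-1},
    {"wx":0,"wy":0,"wz":0,"x":0,"y":0.006,"z":0,"gripper":-1},
    {"wx":0,"wy":0,"wz":0,"x":0,"y":0.006,"z":0,"gripper":-1}
  ]
}}

```text
clock: 16.55
tool_pos: [606.0, -178.1, 74.9]
tool_rot: [0.0, 0.722, 0.692, 0.0]
contact_force: [0.4, 0.4, -0.9]
finger_gap: 0.003
gripper_force: 0.1
```

```bash
python3 lid.py side scene
```

```text
side L 97 mid [579.7  59.3  88.9] ((585.493408203125, 62.47113800048828), 24.783071517944336) slope [ 0.011 -0.011]
   blue 11 [[576.0, 40.0, 77.0], [581.0, 42.0, 81.0], [586.0, 46.0, 83.0]]
side R 273 mid [ 636.9 -185.    90.7] ((624.7034912109375, -176.63230895996094), 33.70149612426758) slope [-0.053  0.074]
   blue 127 [[615.0, -202.0, 58.0], [634.0, -196.0, 71.0], [652.0, -186.0, 81.0]]
scene L 322 mid [587.9  66.6  91.6] ((607.663818359375, 61.76058578491211), 41.36851501464844) slope [-0.039 -0.075]
   blue 126 [[567.0, 63.0, 59.0], [575.0, 79.0, 70.0], [591.0, 85.0, 82.0]]
scene R 129 mid [ 639.8 -171.4   92.3] ((638.1528930664062, -176.64247131347656), 26.585777282714844) slope [-0.157 -0.083]
   blue 39 [[612.0, -169.0, 67.0], [623.0, -164.0, 78.0], [646.0, -159.0, 87.0]]
```

It snapped past: the force fell to zero and the left pan dropped with its tin still centred. I'll nudge on to check that it is fully home.

Call:
{"api": "move_arm", "payload": {
  "commands": [
    {"wx":0,"wy":0,"wz":0,"x":0,"y":0.001,"z":0,"gripper":-1},
    {"wx":0,"wy":0,"wz":0,"x":0,"y":0.002,"z":0,"gripper":-1},
    {"wx":0,"wy":0,"wz":0,"x":0,"y":0.003,"z":0,"gripper":-1},
    {"wx":0,"wy":0,"wz":0,"x":0,"y":0.004,"z":0,"gripper":-1},
    {"wx":0,"wy":0,"wz":0,"x":0,"y":0.004,"z":0,"gripper":-1}
  ]
}}

```text
clock: 17.07
tool_pos: [609.6, -178.2, 74.9]
tool_rot: [0.0, 0.722, 0.692, 0.0]
contact_force: [-0.8, -0.0, -0.1]
finger_gap: 0.002
gripper_force: 0.4
```

```bash
python3 lid.py side
```

```text
side L 115 mid [581.8  60.1  89. ] ((586.2653198242188, 60.47300720214844), 26.63993263244629) slope [ 0.025 -0.044]
   blue 11 [[580.0, 40.0, 77.0], [586.0, 43.0, 80.0], [591.0, 46.0, 83.0]]
side R 271 mid [ 639.9 -184.1   90.7] ((627.538330078125, -178.7445831298828), 33.7131233215332) slope [-0.047  0.06 ]
   blue 116 [[618.0, -202.0, 56.0], [635.0, -198.0, 71.0], [655.0, -187.0, 80.0]]
```

Call:
{"api": "move_arm", "payload": {
  "commands": [
    {"wx":0,"wy":0,"wz":0,"x":0,"y":0.001,"z":0,"gripper":-1},
    {"wx":0,"wy":0,"wz":0,"x":0,"y":0.002,"z":0,"gripper":-1},
    {"wx":0,"wy":0,"wz":0,"x":0,"y":0.003,"z":0,"gripper":-1},
    {"wx":0,"wy":0,"wz":0,"x":0,"y":0.003,"z":0,"gripper":-1}
  ]
}}

```text
clock: 17.45
tool_pos: [612.7, -178.3, 74.9]
tool_rot: [0.0, 0.722, 0.692, 0.0]
contact_force: [-0.2, -0.2, 0.3]
finger_gap: 0.003
gripper_force: 0.3
```

```bash
python3 lid.py side
```

```text
side L 128 mid [583.6  58.9  89.3] ((584.5614624023438, 63.09617614746094), 22.889503479003906) slope [ 0.001 -0.025]
   blue 12 [[577.0, 39.0, 78.0], [588.0, 43.0, 80.0], [595.0, 46.0, 84.0]]
side R 274 mid [ 643.2 -183.9   90.6] ((632.5614624023438, -176.54739379882812), 32.806514739990234) slope [-0.016  0.057]
   blue 117 [[621.0, -203.0, 57.0], [637.0, -198.0, 71.0], [658.0, -187.0, 80.0]]
```

Call:
{"api": "move_arm", "payload": {
  "commands": [
    {"wx":0,"wy":0,"wz":0,"x":0,"y":0.001,"z":0,"gripper":-1},
    {"wx":0,"wy":0,"wz":0,"x":0,"y":0.001,"z":0,"gripper":-1}
  ]
}}

```text
clock: 17.67
tool_pos: [613.6, -178.4, 74.9]
tool_rot: [0.0, 0.722, 0.692, 0.0]
contact_force: [-0.3, 1.3, -0.0]
finger_gap: 0.003
gripper_force: 0.3
```

Call:
{"api": "move_arm", "payload": {
  "commands": [
    {"wx":0,"wy":0,"wz":0,"x":0,"y":0.001,"z":0,"gripper":-1},
    {"wx":0,"wy":0,"wz":0,"x":0,"y":0.001,"z":0,"gripper":-1}
  ]
}}

```text
clock: 17.83
tool_pos: [614.5, -178.5, 74.9]
tool_rot: [0.0, 0.722, 0.692, 0.0]
contact_force: [-1.2, -0.1, -1.0]
finger_gap: 0.005
gripper_force: 0.5
```

Call:
{"api": "move_arm", "payload": {
  "commands": [
    {"wx":0,"wy":0,"wz":0,"x":0,"y":0.001,"z":0,"gripper":-1},
    {"wx":0,"wy":0,"wz":0,"x":0,"y":0.001,"z":0,"gripper":-1}
  ]
}}

```text
clock: 18.0
tool_pos: [615.5, -178.5, 74.9]
tool_rot: [0.0, 0.722, 0.692, -0.0]
contact_force: [-1.6, -0.5, -0.8]
finger_gap: 0.006
gripper_force: 0.6
```

```bash
python3 lid.py side
python3 - <<'E'
from h import *
# back wall of the right bay: wooden points above z 76
f=grab("side"); P=pts(f); hsv=cv2.cvtColor(f["frame"],cv2.COLOR_RGB2HSV)
q=P[(P[...,2]>76)&(P[...,2]<86)&(hsv[...,0]<25)&(hsv[...,1]>110)&(P[...,0]>630)&(P[...,0]<700)&(P[...,1]<-150)&(P[...,1]>-206)]
print(len(q),np.percentile(q,[5,50,95],axis=0).round(1).tolist())
E
```

```text
side L 137 mid [585.8  59.8  89.1] ((587.294921875, 61.24892807006836), 23.66800880432129) slope [ 0.028 -0.036]
   blue 11 [[577.0, 40.0, 78.0], [591.0, 42.0, 81.0], [597.0, 48.0, 83.0]]
side R 267 mid [ 645.7 -183.8   90.6] ((633.878662109375, -178.5481414794922), 33.844974517822266) slope [-0.078  0.079]
   blue 111 [[624.0, -203.0, 57.0], [641.0, -199.0, 72.0], [663.0, -187.0, 80.0]]
64 [[667.6, -203.2, 79.0], [671.3, -182.6, 81.4], [674.9, -151.7, 83.7]]
```

Call:
{"api": "move_arm", "payload": {
  "commands": [
    {"wx":0,"wy":0,"wz":0,"x":0,"y":0.001,"z":0,"gripper":-1},
    {"wx":0,"wy":0,"wz":0,"x":0,"y":0.001,"z":0,"gripper":-1}
  ]
}}

```text
clock: 18.27
tool_pos: [616.2, -178.5, 74.9]
tool_rot: [-0.0, 0.722, 0.692, -0.0]
contact_force: [-2.4, 0.1, 1.6]
finger_gap: 0.002
gripper_force: 1.5
```

Call:
{"api": "move_arm", "payload": {
  "commands": [
    {"wx":0,"wy":0,"wz":0,"x":0,"y":0.0007,"z":0,"gripper":-1},
    {"wx":0,"wy":0,"wz":0,"x":0,"y":0.0007,"z":0,"gripper":-1}
  ]
}}

```text
clock: 18.43
tool_pos: [616.3, -178.3, 74.7]
tool_rot: [-0.001, 0.722, 0.692, -0.0]
contact_force: [-5.9, -0.5, 2.2]
finger_gap: 0.005
gripper_force: 3.0
```

The wall is reached: force is rising while the tool has stopped advancing. I'll back off and lift clear.

Call:
{"api": "move_arm", "payload": {
  "commands": [
    {"wx":0,"wy":0,"wz":0,"x":0,"y":-0.004,"z":0,"gripper":-1},
    {"wx":0,"wy":0,"wz":0,"x":0,"y":-0.014,"z":0,"gripper":-1},
    {"wx":0,"wy":0,"wz":0,"x":0,"y":-0.02,"z":0,"gripper":-1},
    {"wx":0,"wy":0,"wz":0,"x":0,"y":-0.02,"z":-0.03,"gripper":-1},
    {"wx":0,"wy":0,"wz":0,"x":0,"y":-0.02,"z":-0.07,"gripper":-1},
    {"wx":0,"wy":0,"wz":0,"x":0,"y":-0.02,"z":-0.1,"gripper":-1},
    {"wx":0,"wy":0,"wz":0,"x":0,"y":-0.06,"z":-0.13,"gripper":-1},
    {"wx":0,"wy":0,"wz":0,"x":0,"y":-0.1,"z":-0.14,"gripper":-1},
    {"wx":0,"wy":0,"wz":0,"x":0,"y":-0.12,"z":-0.14,"gripper":-1},
    {"wx":0,"wy":0,"wz":0,"x":0,"y":-0.12,"z":-0.14,"gripper":-1},
    {"wx":0,"wy":0,"wz":0,"x":0,"y":-0.12,"z":-0.14,"gripper":-1}
  ]
}}

```text
clock: 19.35
tool_pos: [496.4, -173.6, 215.8]
tool_rot: [0.001, 0.722, 0.692, 0.0]
contact_force: [1.5, 0.5, 0.9]
finger_gap: 0.004
gripper_force: 0.0
```

```bash
python3 lid.py side scene wrist
python3 - <<'E'
from h import *
f=grab("wrist"); g=grab("side")
cv2.imwrite("pics/g.png",cv2.cvtColor(np.hstack([cv2.resize(g["frame"][120:300,220:460],(400,300)),cv2.resize(f["frame"],(400,300))]),cv2.COLOR_RGB2BGR))
E
```

```text
side L 153 mid [585.8  59.8  88.8] ((585.01904296875, 61.6682014465332), 24.386367797851562) slope [ 0.022 -0.05 ]
   blue 138 [[566.0, 39.0, 60.0], [582.0, 44.0, 72.0], [603.0, 59.0, 82.0]]
side R 290 mid [ 643.  -182.8   89.5] ((639.680908203125, -181.0621795654297), 26.339305877685547) slope [0.015 0.032]
   blue 113 [[623.0, -202.0, 56.0], [642.0, -199.0, 71.0], [662.0, -184.0, 79.0]]
scene L 318 mid [587.2  66.3  91.5] ((607.1947631835938, 59.274864196777344), 41.44904327392578) slope [-0.034 -0.055]
   blue 124 [[567.0, 63.0, 59.0], [575.0, 79.0, 70.0], [591.0, 86.0, 80.0]]
scene R 186 mid [ 643.  -175.    91.2] ((648.3392333984375, -178.2093505859375), 31.789228439331055) slope [ 0.057 -0.034]
   blue 41 [[625.0, -179.0, 64.0], [628.0, -168.0, 76.0], [655.0, -158.0, 82.0]]
wrist R 1401 mid [ 644.7 -179.3   88.9] ((641.8561401367188, -180.3231964111328), 26.590002059936523) slope [ 0.017 -0.011]
```

View pics/g.png

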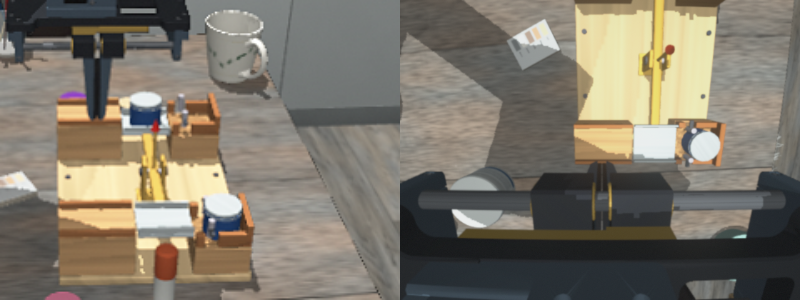

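The right tin sits upright in its bay against the back wall (left half (223,215), wrist half (705,147)). The left tin is centred on its lowered pan (145,108), and the robot is clear.

```bash
python3 -c "
from rig import ticket
print(ticket.job_done())"
```

```text
the job is handed in; nothing more can be done
None
```

Job handed in at about 19 s of the 58 s (no verdict shown): the right tin was the heavier and is home in its bay, the left tin is on its pan, and the arm never went near the spool, glue stick or cards.

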